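Close the batter tub with its cam-locked lid

TASK

Close the batter tub on the worktop: of the two look-alike white lids, put on the one that really fits into its mouth, while both cam levers are still open, and then turn each lever a quarter turn outward until it is fully home, so that the lid is drawn down tight at both ends. Leave the lid locked with nothing touching it, and do not disturb the small steel bowl or the spatula beside the work.

Things in the scene. Friction and masses are not known exactly. Their poses are not given: they have to be found in the camera images.
- tub: Open aluminium tub fixed to the worktop. Origin: centre of its underside, on the worktop; x its short side, y its long side, z up. Outside 110 x 150 mm, walls 8 mm, mouth 94 x 134 mm (x by y), hard rim 80 mm high, a cam lever at each end (+y, -y). A lid that fits rests with its origin 67 mm above the tub's (plate top 93 mm high); 63 mm when both cams press it.
- mouth (a point): Centre of the tub's mouth, 85 mm above the worktop, level with the tops of two black springy seals set in its two end walls, which stand 5 mm above the rim and carry the lid's plate.
- cam_left (a joint): Grey cam lever at the tub's left (+y) end, turning about a vertical axis at tub x 0, y +95 mm. 0 rad: open, lever along the tub's -x, parallel to the end wall, foot clear of the lid; grows as the lever swings outward, away from the tub, to a hard stop at 1.57 (lever along the tub's +y, steel foot over the lid's end). Starts at 0 to 0.25. Needs 2 to 5 N at its end; stays where it is left.
- cam_left_tip (a point): Point on the top of the left cam lever, 60 mm from its axis, 133 mm above the worktop. The lever is a bar 14 mm wide, 24 mm high (109 to 133 mm above the worktop), reaching 75 mm from the axis; push it from its tub side or pinch it. The foot opposite reaches 34 mm from the axis and sinks 8 mm over the turn: it meets the resting lid near 0.8 rad, then presses that end down 4 mm.
- cam_right (a joint): Grey cam lever at the tub's right (-y) end, turning about a vertical axis at tub x 0, y -95 mm. 0 rad: open, lever along the tub's -x, parallel to the end wall, foot clear of the lid; grows as the lever swings outward, away from the tub, to a hard stop at 1.57 (lever along the tub's -y, steel foot over the lid's end). Starts at 0 to 0.25. Needs 2 to 5 N at its end; stays where it is left.
- cam_right_tip (a point): Point on the top of the right cam lever, 60 mm from its axis, 133 mm above the worktop. The lever is a bar 14 mm wide, 24 mm high (109 to 133 mm above the worktop), reaching 75 mm from the axis; push it from its tub side or pinch it. The foot opposite reaches 34 mm from the axis and sinks 8 mm over the turn: it meets the resting lid near 0.8 rad, then presses that end down 4 mm.
- lid_a: Loose white lid, the one that fits, 150 mm long. Origin: centre of the plug's underside; y along the long side, z up. Plug 18 mm high, 90 x 130 mm (x by y; lowest 8 mm: 6 mm less each way), then plate 110 x 150 mm, 8 mm thick, then a bar handle on its middle, 16 mm in x, 80 mm in y, from 26 to 62 mm above the origin. 0.28 kg. Starts flat on the worktop left or right of the tub. 2 mm to spare all round; either way round.
- lid_b: Loose white lid, the look-alike, 14 mm longer. Origin: centre of the plug's underside; y along the long side, z up. Plug 18 mm high, 90 x 144 mm (x by y; lowest 8 mm: 6 mm less each way), then plate 110 x 164 mm, 8 mm thick, then a bar handle on its middle, 16 mm in x, 80 mm in y, from 26 to 62 mm above the origin. 0.28 kg. Starts flat on the worktop left or right of the tub. Will not enter: stands 18 mm high.
- bowl: Small steel bowl, 130 mm across and 50 mm high, standing on the worktop beyond the tub on the left; a bystander. Origin: centre of its underside.
- spatula: Red-handled spatula, 260 mm long, lying flat on the worktop beyond the tub; a bystander.

How it is judged:
On the way, in this order (a step that is already met when the one before it is completed fails the run):
1. the fitting lid sits in the tub's mouth, resting on the seals, both cam levers still open (horizontal distance between lid_a and tub below 0.006 m and angle between the y axis of lid_a and the y axis of tub, either way round below 0.08 rad and z of lid_a in the frame of tub between 0.06 and 0.0695 m and value of joint each of cam_left, cam_right below 0.5 rad), for 0.2 s.
2. at least one cam lever turned home (1.4 rad or more) (value of joint any of cam_left, cam_right above 1.4 rad), for 0.2 s.
At the end, for the whole second after the job is handed in: The fitting lid is in the tub's mouth (within 6 mm of its centre and 0.08 rad of its direction), both cam levers stand at 1.4 rad or more, and the lid is drawn down level: its origin at most 64.3 mm above the tub's origin (67 mm when merely resting), tilted less than 0.014 rad, at rest (horizontal distance between lid_a and tub below 0.006 m and angle between the y axis of lid_a and the y axis of tub, either way round below 0.08 rad and z of lid_a in the frame of tub between 0.06 and 0.0643 m and angle between lid_a's own z axis and vertical below 0.014 rad and value of joint each of cam_left, cam_right above 1.4 rad and linear speed of lid_a below 0.02 m/s); the robot touches nothing.
It fails at once if the small bowl or the spatula moved more than 40 mm (distance of any of bowl, spatula from where it was at the start of the episode above 0.04 m).
It also fails if it takes over 61 s, if anything falls off the work surface, if the arm or the gripper's body presses on something with over 40 N, if the wrist force passes 120 N, or if a joint passes its speed limit or range.

ROBOT

A 7-joint arm with a two-finger parallel gripper is mounted at the origin on the work surface. World frame = base frame: x ahead of the robot, y to its left, z up, the work surface at z = 0. Lengths are in m, angles in rad, forces in N, time in s.
With the tool pointing down it reaches from about 0.425 to 0.925 m from the base axis. Payload 6.8 kg.
Tool frame: the origin (TCP) lies between the finger pads; the fingertips stand 19 mm ahead of it and the grasp point (between the pads) is the TCP; z points along the fingers, y is the line along which they close (so a half turn about z gives the same grasp; the last joint's range is limited). The gripper opens to 85 mm and grips with 20 to 120 N. Pads are 22 mm wide; open, the fingers measure 114 mm over their backs; the gripper's body (76 mm by 85 mm) begins 54 mm behind the grasp point. The pads swing forward as they close: fully open they stand 13 mm farther back than shut.
Start: joints at [-1.415, 0.477, 0.022, 1.555, -0.011, 1.109, -0.083], TCP at [0.176, 0.652, 0.25] pointing down, gripper open.
Joint ranges: [-2.96, 2.96], [-0.34, 2.1], [-1.41, 1.46], [0.24, 2.44], [-1.37, 4.51], [0.17, 1.92], [-2.96, 2.96]. Speed limits (rad/s): [2.39, 2.39, 3.14, 3.14, 3.14, 3.14, 3.14].

INTERFACE

Orientations are given as a unit quaternion [x, y, z, w].
In Python, from cell import arm gives the robot as it stands.
- The arm moves only by the tool move_arm, never from a script. Its argument "rows" is a list that holds one entry, the list of rows, each a list of 7 numbers: the opening, from 0 (shut) to 1 (fully open), then the shift along the tool's x, y, z in mm, then the turn, a rotation vector about the tool's x, y, z in degrees. A call has 1 to 12 rows; each row is the pose to reach, as a shift and turn from the pose commanded when the call began, along the tool's axes at that moment; what a row does not reach only later rows make up. A row lasts 1/12 s, in which the tool goes at most 41.7 mm and 7.16 degrees, less where a joint would pass 70% of its speed; a pose out of reach is approached as far as the arm can. A call with a gripper value outside its range is refused whole. The fingers move at their own pace and stop on an object; "force" is the grip in N (left out, the last holds). Time passes only in rows, so rows that repeat a pose let the fingers close. It gives the time, the measured TCP pose, the force, the opening and the grip force at its end, in the units of the state.
- arm.read_state(): the state, without advancing time (a new reading comes with each control period).
- arm.snapshot(name): name is "scene" or "top"; returns (picture, depth): 420x560x3 uint8, red, green, blue; 420x560 float32, m along the optical axis (not along the pixel's ray), 0 where there is no reading.
- arm.calibration(name): a dict with "intrinsics" (3x3 intrinsics, pixels), "D" ([k1, k2, p1, p2, k3] as OpenCV has them; the pictures are not rectified), "R" (3x3) and "t" (3): a world point X has camera coordinates R X + t. Camera axes: x right, y down, z forward; pixel columns grow to the right and rows downward; lengths in m; the calibration is good to about 2 mm. A picture is of the moment at which its call begins. calibration takes no time and is no camera call.
- arm.job_done(): hands the job in; it is judged then, once.
Trained networks look in the newest picture that a camera, given by its name, has taken for a name from the list of things; names that differ only in an ending like _2 or _b are one class to them, and where a whole thing is asked for, a point or a joint stands for the part that bears it (a point fixed in the world has none). Each returns a list of dicts, best first, with "confidence" (0 to 1); they miss things now and then, are a little off and sometimes report something else, mostly with a low value. They report only what shows in the picture. A call takes as long as a camera call.
- arm.spot_in(camera, thing): "xyz" ([x, y, z] in m, in the coordinates of the camera as it stood for that picture, good to about 4 mm: the middle of the surface that is visible of it).
- arm.masks_of(camera, thing): "mask" (420x560 bool, what is visible of it).
- arm.mark_of(camera, thing): "xyz" ([x, y, z] in m, in the coordinates of the camera as it stood for that picture, good to about 4 mm: a listed point, or the origin of a listed thing).
The state is a dict: "clock": time; "q": joint angles; "qd": joint speeds; "joint_torque": joint torques, N m; "tool_pos": TCP position; "ee_rot": TCP orientation; "contact_force": force on the tool from outside, world axes, zero at the start; "ft_torque": the same for the moment, N m; "grip_width": finger opening in m; "gripper_force": force on a finger pad.
Only numpy, scipy, OpenCV 4.12 (cv2) and the standard library are available. Lean on these libraries where they do the work, as an engineer would, in place of code of your own. Each camera call takes 0.05 s, during which the arm holds its last target. There are 200 camera calls.

## Working session

There is one attempt and no reset: what is moved stays moved. The work goes in short steps, Python scripts to look and compute and a tool call to move; the robot and the scene stay as the last step left them, time stands still between calls to the robot, and variables do not carry over. Pictures are saved under pics/ and viewed, at most 10 in all, crops included, and the job is handed in when it is done.

Besides the shell and the picture viewer there is one more tool, called by a JSON object that holds its "fn" and its "kwargs", one argument or row to a line. move_arm: Moves the arm, as the interface text tells. Its arguments: {"type":"object","properties":{"rows":{"type":"array"},"force":{"type":"number"}},"required":["rows"]}

```bash
mkdir -p pics; cat > h.py <<'E'
import numpy as np,cv2
from cell import arm
from scipy.spatial.transform import Rotation as Ro
def w(cam,p):
    c=arm.calibration(cam);return np.array(c["R"]).T@(np.array(p)-np.array(c["t"]).ravel())
def cloud(cam,depth,mask):
    c=arm.calibration(cam);v,u=np.nonzero(mask&(depth>0));
    n=cv2.undistortPoints(np.c_[u,v].astype(np.float64)[:,None],np.array(c["intrinsics"]),np.array(c["D"],float))[:,0]
    z=depth[v,u];P=np.c_[n*z[:,None],z];return (P-np.array(c["t"]).ravel())@np.array(c["R"])
E
python3 - <<'E'
from h import *
np.set_printoptions(precision=4,suppress=True)
for cam in("top","scene"):
    im,d=arm.snapshot(cam);cv2.imwrite(f"pics/{cam}0.png",im[...,::-1]);np.save(f"{cam}0.npy",d)
    c=arm.calibration(cam);print(cam,-np.array(c["R"]).T@np.array(c["t"]).ravel())
    for t in("tub","mouth","cam_left_tip","cam_right_tip","lid_a","bowl","spatula"):
        for r in arm.mark_of(cam,t)[:3]: print(t,round(r["confidence"],2),w(cam,r["xyz"]))
cam="top";d=np.load("top0.npy")
for r in arm.masks_of(cam,"lid_a")[:3]:
    P=cloud(cam,d,r["mask"]);
    for lo,hi in((.018,.032),(.052,.07)):
        Q=P[(P[:,2]>lo)&(P[:,2]<hi)]
        if len(Q)>20: print(r["confidence"],lo,len(Q),np.median(Q[:,2]),cv2.minAreaRect(Q[:,:2].astype(np.float32)*1000))
s=arm.read_state();print(s)
E
```

```text
top [0.4784 0.0183 1.2195]
mouth 0.77 [ 0.5709 -0.0194  0.0854]
cam_left_tip 0.51 [0.5228 0.0961 0.134 ]
cam_right_tip 0.59 [ 0.4904 -0.1149  0.1302]
lid_a 0.92 [ 0.4842 -0.3519  0.0031]
lid_a 0.86 [0.4891 0.3378 0.0006]
bowl 0.79 [0.7579 0.2631 0.0009]
spatula 0.91 [ 0.7779  0.0373 -0.0043]
spatula 0.69 [ 0.759   0.2624 -0.0016]
spatula 0.57 [ 0.5697 -0.0164  0.0862]
scene [ 1.1322 -0.7129  0.9459]
tub 0.94 [ 0.5709 -0.0205 -0.0029]
mouth 0.56 [ 0.5673 -0.0177  0.0885]
cam_left_tip 0.76 [0.5217 0.0945 0.131 ]
cam_right_tip 0.78 [ 0.4899 -0.1143  0.1334]
lid_a 0.95 [ 0.4849 -0.3579 -0.0049]
lid_a 0.88 [0.482  0.3352 0.0011]
bowl 0.91 [0.7563 0.2643 0.0002]
bowl 0.67 [ 0.568  -0.0167 -0.002 ]
spatula 0.62 [0.7706 0.0368 0.0002]
0.85 0.018 1928 0.026203008924375767 ((486.03302001953125, 341.5680847167969), (165.1082305908203, 110.584228515625), 86.26384735107422)
0.85 0.052 160 0.06188117626976349 ((485.8288269042969, 340.3918151855469), (78.8155517578125, 15.801360130310059), 86.53213500976562)
0.56 0.018 1651 0.025829676597537043 ((483.91552734375, -348.621826171875), (108.92403411865234, 149.57327270507812), 21.571474075317383)
0.56 0.052 166 0.060957358879544704 ((483.2696838378906, -349.5138244628906), (16.27294158935547, 80.100341796875), 21.67872428894043)
{'clock': 0.85, 'q': array([-1.4151,  0.4769,  0.0224,  1.5554, -0.0115,  1.1093, -0.0831]), 'qd': array([-0.0009, -0.0014,  0.0011, -0.001 , -0.    ,  0.    , -0.0008]), 'joint_torque': array([ -0.0005, -59.6294,   1.6062, -28.1551,   0.0125,   0.0015,
        -0.    ]), 'tool_pos': array([0.176 , 0.6517, 0.2503]), 'ee_rot': array([ 0.1315,  0.9913,  0.    , -0.    ]), 'contact_force': array([-0.2936,  0.8285,  0.4229]), 'ft_torque': array([0.0063, 0.0083, 0.0173]), 'gripper_force': 0.0, 'grip_width': 0.08542398763247075}
```

View pics/top0.png

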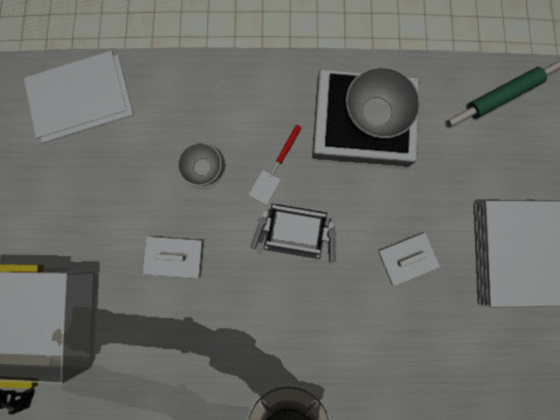

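View pics/scene0.png

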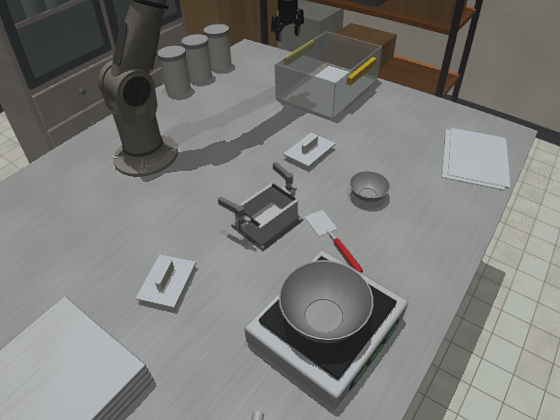

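```bash
cat >> h.py <<'E'
from scipy.optimize import minimize
def fit_rim(P):
    Q=P[(P[:,2]>.074)&(P[:,2]<.090)&(np.linalg.norm(P[:,:2]-[.570,-.018],axis=1)<.11)][:,:2]
    def loc(p):
        c,s=np.cos(p[2]),np.sin(p[2]);return (Q-p[:2])@np.array([[c,-s],[s,c]])
    def cost(p):
        L=np.abs(loc(p));
        q=L-[.055,.075];o=np.linalg.norm(np.maximum(q,0),axis=1)
        i=np.maximum(np.minimum(.047-L[:,0],.067-L[:,1]),0)
        # rim centreline distance
        return np.mean(np.minimum(o+i,.006))+.15*np.mean(np.minimum(np.abs(np.maximum(L[:,0]-.051,L[:,1]-.071)),.008))
    best=min((minimize(cost,[.570+dx,-.018+dy,a],method="Nelder-Mead",options=dict(xatol=1e-5,fatol=1e-9,initial_simplex=[[.570+dx,-.018+dy,a],[.575+dx,-.018+dy,a],[.570+dx,-.013+dy,a],[.570+dx,-.018+dy,a+.1]])) for a in(-.3,-.15,0) for dx in(-.004,.004) for dy in (-.004,.004)),key=lambda r:r.fun)
    return best.x,best.fun,len(Q)
def to(x,y,z,yaw):  # tool-down pose, tool y along yaw(deg), -> shift mm, rotvec deg from current pose
    s=arm.read_state();R=Ro.from_quat(s["ee_rot"])
    a=np.radians(yaw);Y=np.array([np.cos(a),np.sin(a),0]);Z=np.array([0,0,-1.]);T=Ro.from_matrix(np.c_[np.cross(Y,Z),Y,Z])
    print("shift",np.round(R.inv().apply(np.array([x,y,z])-s["tool_pos"])*1000,1),"turn",np.round((R.inv()*T).as_rotvec(degrees=True),1))
E
python3 - <<'E'
from h import *
np.set_printoptions(precision=4,suppress=True)
full=np.ones((420,560),bool);C=[]
for cam in("top","scene"):
    P=cloud(cam,np.load(cam+"0.npy"),full);C.append(P);print(cam,fit_rim(P))
    Q=P[(P[:,2]>.105)&(P[:,2]<.14)&(np.linalg.norm(P[:,:2]-[.57,-.018],axis=1)<.2)][:,:2]
    for k in(Q[Q[:,1]>0],Q[Q[:,1]<-.03]): print("lever",len(k),cv2.minAreaRect(k.astype(np.float32)*1000))
print(fit_rim(np.vstack(C)))
P=C[1];Q=P[(abs(P[:,0]-.484)<.1)&(abs(P[:,1]+.349)<.1)]
for lo,hi in((.021,.031),(.057,.068)):
    k=Q[(Q[:,2]>lo)&(Q[:,2]<hi)];print(len(k),cv2.minAreaRect(k[:,:2].astype(np.float32)*1000))
to(.50,.30,.25,20);to(.484,-.349,.20,21.6)
E
```

```text
top (array([ 0.5667, -0.0179, -0.1636]), np.float64(0.0014475793971565564), 656)
lever 220 ((561.637451171875, 81.06475830078125), (20.297988891601562, 106.44886779785156), 74.49612426757812)
lever 222 ((530.5126953125, -110.03717041015625), (21.3873348236084, 106.10871124267578), 85.58394622802734)
scene (array([ 0.5677, -0.0207, -0.1583]), np.float64(0.0019516003738937462), 575)
lever 219 ((563.1864624023438, 80.43156433105469), (22.298938751220703, 107.81098175048828), 67.69774627685547)
lever 273 ((530.7556762695312, -116.10233306884766), (108.04013061523438, 20.914730072021484), 3.04193377494812)
(array([ 0.5672, -0.0193, -0.1634]), np.float64(0.001759247144536424), 1231)
1620 ((482.8099670410156, -352.4527587890625), (113.99164581298828, 153.37152099609375), 21.917627334594727)
158 ((483.6409912109375, -352.8883056640625), (17.622570037841797, 80.99559020996094), 21.46268081665039)
shift [-404.5 -255.     0.3] turn [ 0.  -0.  54.9]
shift [-558.3 -885.8   50.3] turn [ 0.  -0.  53.3]
```

{"fn": "move_arm", "kwargs": {
  "rows": [
    [[1,-404,-255,0,0,0,53],[1,-404,-255,0,0,0,53],[1,-404,-255,0,0,0,53],[1,-404,-255,0,0,0,53],[1,-404,-255,0,0,0,53],[1,-404,-255,0,0,0,53],[1,-404,-255,0,0,0,53],[1,-404,-255,0,0,0,53],[1,-404,-255,0,0,0,53],[1,-404,-255,0,0,0,53],[1,-404,-255,0,0,0,53],[1,-404,-255,0,0,0,53]]
  ],
  "force": 60
}}

```text
clock: 1.85
tool_pos: [0.5033, 0.2945, 0.2509]
ee_rot: [0.563, 0.827, 0.0, 0.001]
contact_force: [0.8, -0.7, 0.1]
grip_width: 0.0855
gripper_force: 0.0
```

```bash
python3 - <<'E'
from h import *
s=arm.read_state();print(s["clock"],s["q"].round(2),s["contact_force"].round(1));to(.4835,-.351,.16,21.6)
E
```

```text
1.85 [-0.93  0.34  0.36  1.8  -0.13  1.03 -0.13] [ 0.8 -0.7  0.1]
shift [-593.1 -255.3   91.8] turn [ 0.1  0.1 -0.1]
```

{"fn": "move_arm", "kwargs": {
  "rows": [
    [[1,-593,-255,0,0,0,0],[1,-593,-255,0,0,0,0],[1,-593,-255,0,0,0,0],[1,-593,-255,0,0,0,0],[1,-593,-255,0,0,0,0],[1,-593,-255,0,0,0,0],[1,-593,-255,0,0,0,0],[1,-593,-255,0,0,0,0],[1,-593,-255,0,0,0,0],[1,-593,-255,0,0,0,0],[1,-593,-255,0,0,0,0],[1,-593,-255,0,0,0,0]]
  ]
}}

```text
clock: 2.85
tool_pos: [0.4872, -0.2016, 0.2507]
ee_rot: [0.56, 0.829, 0.0, 0.0]
contact_force: [0.3, 0.2, -0.2]
grip_width: 0.0856
gripper_force: 0.0
```

{"fn": "move_arm", "kwargs": {
  "rows": [
    [[1,-140,-60,90,0,0,0],[1,-140,-60,90,0,0,0],[1,-140,-60,90,0,0,0],[1,-140,-60,90,0,0,0],[1,-140,-60,90,0,0,0],[1,-140,-60,90,0,0,0],[1,-140,-60,90,0,0,0]]
  ]
}}

```text
clock: 3.43
tool_pos: [0.4838, -0.3518, 0.1601]
ee_rot: [0.56, 0.828, 0.0, -0.0]
contact_force: [0.3, 1.0, -0.2]
grip_width: 0.0854
gripper_force: 0.0
```

```bash
python3 - <<'E'
from h import *
s=arm.read_state();print(s["clock"],s["q"].round(2),s["contact_force"].round(1));to(.4835,-.351,.05,21.6)
for cam in("top","scene"):
    im,d=arm.snapshot(cam)
    P=cloud(cam,d,np.ones((420,560),bool));Q=P[(abs(P[:,0]-.484)<.1)&(abs(P[:,1]+.349)<.1)]
    for lo,hi in((.021,.031),(.057,.068)):
        k=Q[(Q[:,2]>lo)&(Q[:,2]<hi)];print(cam,len(k),cv2.minAreaRect(k[:,:2].astype(np.float32)*1000))
E
```

```text
3.4333 [ 0.09  0.51  0.58  1.86 -0.35  0.88  1.22] [ 0.3  1.  -0.2]
shift [  0.8   0.  110.1] turn [-0.  -0.   0.2]
top 1303 ((483.1990661621094, -346.27301025390625), (108.69225311279297, 145.99131774902344), 21.438194274902344)
top 151 ((483.53265380859375, -350.0741882324219), (16.095346450805664, 80.84013366699219), 21.332355499267578)
scene 1634 ((484.2968444824219, -353.3321533203125), (112.92377471923828, 154.18426513671875), 21.177839279174805)
scene 159 ((485.0544738769531, -353.06768798828125), (16.676904678344727, 82.84605407714844), 22.30643081665039)
```

Descend and grip.

{"fn": "move_arm", "kwargs": {
  "rows": [
    [[1,0,0,35,0,0,0],[1,0,0,70,0,0,0],[1,0,0,95,0,0,0],[1,0,0,109,0,0,0],[1,0,0,109,0,0,0],[0,0,0,109,0,0,0],[0,0,0,109,0,0,0],[0,0,0,109,0,0,0],[0,0,0,109,0,0,0],[0,0,0,109,0,0,0],[0,0,0,109,0,0,0],[0,0,0,109,0,0,0]]
  ],
  "force": 60
}}

```text
clock: 4.53
tool_pos: [0.4845, -0.3523, 0.0522]
ee_rot: [0.56, 0.828, 0.0, 0.001]
contact_force: [0.0, 0.7, 5.8]
grip_width: 0.0148
gripper_force: 59.9
```

{"fn": "move_arm", "kwargs": {
  "rows": [
    [[0,0,0,0,0,0,0],[0,0,0,0,0,0,0],[0,0,0,-20,0,0,0],[0,0,0,-50,0,0,0],[0,0,0,-90,0,0,0],[0,0,0,-130,0,0,0],[0,0,0,-170,0,0,0],[0,0,0,-170,0,0,0]]
  ]
}}

```text
clock: 5.2
tool_pos: [0.4866, -0.3552, 0.229]
ee_rot: [0.56, 0.828, 0.001, 0.006]
contact_force: [0.3, -1.6, -2.9]
grip_width: 0.0146
gripper_force: 59.2
```

```bash
python3 - <<'E'
from h import *
s=arm.read_state();print(s["clock"],s["q"].round(2),s["contact_force"].round(1));to(.568,-.019,.22,-9.3)
for cam in("top","scene"):
    im,d=arm.snapshot(cam);cv2.imwrite(f"pics/{cam}1.png",im[...,::-1])
    P=cloud(cam,d,np.ones((420,560),bool));Q=P[(abs(P[:,0]-.484)<.1)&(abs(P[:,1]+.351)<.1)]
    h=Q[(Q[:,2]>.15)&(Q[:,2]<.23)];hist=np.histogram(h[:,2],np.arange(.15,.232,.006));print(hist[0])
    k=h[(h[:,2]>.185)&(h[:,2]<.205)];print(cam,len(k),np.median(k[:,2]),cv2.minAreaRect(k[:,:2].astype(np.float32)*1000))
E
```

```text
5.2 [ 0.05  0.43  0.63  1.8  -0.3   1.    1.18] [ 0.3 -1.6 -2.9]
shift [281.9 200.4   7.9] turn [ 0.6  0.4 31.1]
[   0    0    0    0    0    0    0   21 1128  302   13   13   18]
top 1313 0.20220536477072956 ((486.728271484375, -352.65887451171875), (109.39912414550781, 151.1805877685547), 21.61278533935547)
[   0    0    0    0    1    0    3  281 1375   26   33   35   48]
scene 1660 0.19957707166118027 ((486.19976806640625, -353.93072509765625), (112.49806213378906, 152.47181701660156), 21.689462661743164)
```

{"fn": "move_arm", "kwargs": {
  "rows": [
    [[0,0,0,-10,0,0,0],[0,30,20,-15,0,0,4],[0,60,43,-15,0,0,8],[0,90,64,-15,0,0,12],[0,125,90,-15,0,0,16],[0,160,115,-15,0,0,20],[0,195,140,-15,0,0,24],[0,225,160,-10,0,0,28],[0,255,182,-5,0,0,31],[0,275,195,0,0,0,31],[0,282,200,5,0,0,31],[0,282,200,8,0,0,31]]
  ]
}}

```text
clock: 6.3
tool_pos: [0.5638, -0.0123, 0.2112]
ee_rot: [0.759, 0.651, -0.001, -0.001]
contact_force: [0.5, -0.1, -3.5]
grip_width: 0.0151
gripper_force: 59.1
```

{"fn": "move_arm", "kwargs": {
  "rows": [
    [[0,0,0,0,0,0,0],[0,0,0,0,0,0,0]]
  ]
}}

```text
clock: 6.47
tool_pos: [0.5635, -0.0181, 0.2128]
ee_rot: [0.762, 0.648, -0.001, -0.0]
contact_force: [-0.3, 1.3, -1.8]
grip_width: 0.0154
gripper_force: 59.1
```

```bash
python3 - <<'E'
from h import *
np.set_printoptions(precision=4,suppress=True)
s=arm.read_state();print(s["clock"],s["q"].round(2),s["tool_pos"],s["contact_force"].round(1));to(.568,-.019,.16,-9.3)
for cam in("top","scene"):
    im,d=arm.snapshot(cam);cv2.imwrite(f"pics/{cam}2.png",im[...,::-1])
    P=cloud(cam,d,np.ones((420,560),bool));h=P[np.linalg.norm(P[:,:2]-s["tool_pos"][:2],axis=1)<.11]
    z0=s["tool_pos"][2]-.0265
    k=h[(abs(h[:,2]-z0)<.007)];print(cam,len(k),np.median(k[:,2]),cv2.minAreaRect(k[:,:2].astype(np.float32)*1000))
    print([(r["confidence"],w(cam,r["xyz"])) for r in arm.mark_of(cam,"mouth")[:1]])
E
```

```text
6.4667 [-0.62  0.4   0.7   1.9  -0.31  0.96  0.06] [ 0.5635 -0.0181  0.2128] [-0.3  1.3 -1.8]
shift [-0.1  4.6 52.8] turn [-0.1  0.1  0. ]
top 188 0.18678900421309125 ((575.4031372070312, 51.05853271484375), (12.362101554870605, 109.34363555908203), 80.61094665527344)
[]
scene 1155 0.1868020690444356 ((565.94873046875, -18.930252075195312), (151.65655517578125, 113.33014678955078), 80.42062377929688)
[(0.92, array([ 0.5636, -0.0205,  0.0868]))]
```

View pics/scene2.png

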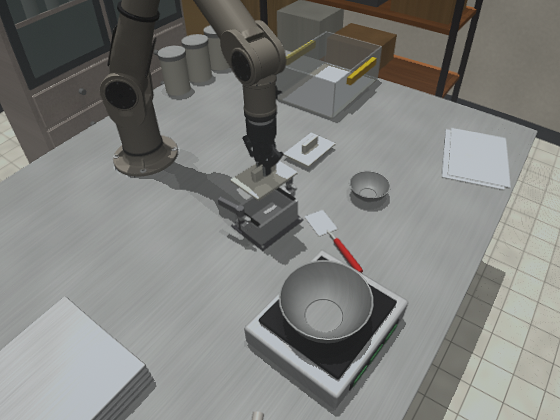

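{"fn": "move_arm", "kwargs": {
  "rows": [
    [[0,-1,2,20,0,0,0],[0,-1,2,45,0,0,0],[0,-1,2,65,0,0,0],[0,-1,2,73,0,0,0],[0,-1,2,75,0,0,0],[0,-1,2,78,0,0,0],[0,-1,2,80,0,0,0],[0,-1,2,82,0,0,0],[0,-1,2,82,0,0,0]]
  ]
}}

```text
clock: 7.42
tool_pos: [0.5666, -0.017, 0.1318]
ee_rot: [0.761, 0.649, 0.0, 0.0]
contact_force: [-0.5, 1.1, -3.5]
grip_width: 0.0153
gripper_force: 59.0
```

```bash
python3 - <<'E'
from h import *
np.set_printoptions(precision=4,suppress=True)
s=arm.read_state();print(s["clock"],s["tool_pos"],s["contact_force"].round(1),s["ft_torque"]);to(.5658,-.0195,.116,-9.3)
im,d=arm.snapshot("scene");cv2.imwrite("pics/s3.png",cv2.resize(im[150:270,190:350,::-1],None,fx=5,fy=5,interpolation=2))
E
```

```text
7.4167 [ 0.5666 -0.017   0.1318] [-0.5  1.1 -3.5] [ 0.0917 -0.0145 -0.0381]
shift [-2.6 -0.5 15.8] turn [ 0.1 -0.   0.2]
```

View pics/s3.png

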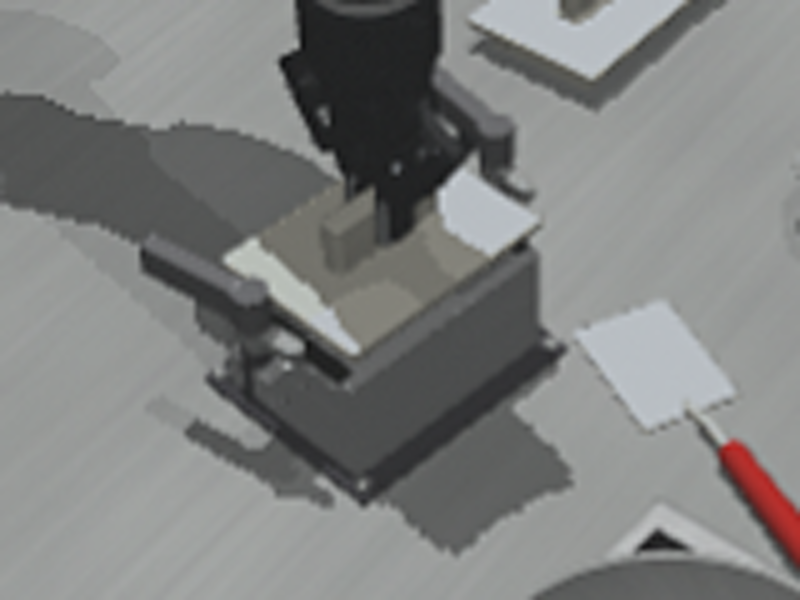

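The lid is level over the mouth and has entered without contact force; I'm continuing down.

{"fn": "move_arm", "kwargs": {
  "rows": [
    [[0,-1,0,3,0,0,0],[0,-1,0,5,0,0,0],[0,-1,0,7,0,0,0],[0,-1,0,9,0,0,0],[0,-1,0,9,0,0,0]]
  ]
}}

```text
clock: 7.88
tool_pos: [0.5658, -0.018, 0.1218]
ee_rot: [0.761, 0.649, -0.0, -0.0]
contact_force: [0.1, 0.5, -3.5]
grip_width: 0.0143
gripper_force: 59.1
```

```bash
python3 - <<'E'
from h import *
np.set_printoptions(precision=4,suppress=True)
s=arm.read_state();print(s["clock"],s["tool_pos"],s["contact_force"].round(1),s["ft_torque"]);to(.5658,-.0195,.118,-9.3)
E
```

```text
7.8833 [ 0.5658 -0.018   0.1218] [ 0.1  0.5 -3.5] [ 0.013   0.0161 -0.0074]
shift [-1.5  0.2  3.8] turn [-0.   0.   0.2]
```

{"fn": "move_arm", "kwargs": {
  "rows": [
    [[0,0,0,1.5,0,0,0],[0,0,0,3,0,0,0],[0,0,0,4,0,0,0],[0,0,0,4,0,0,0]]
  ]
}}

```text
clock: 8.22
tool_pos: [0.5662, -0.0181, 0.1188]
ee_rot: [0.761, 0.649, 0.0, -0.0]
contact_force: [-2.3, 1.1, 6.5]
grip_width: 0.0151
gripper_force: 60.5
```

```bash
python3 - <<'E'
from h import *
np.set_printoptions(precision=4,suppress=True)
s=arm.read_state();print(s["clock"],s["tool_pos"],s["contact_force"].round(1),s["ft_torque"])
E
```

```text
8.2167 [ 0.5662 -0.0181  0.1188] [-2.3  1.1  6.5] [0.0781 0.5771 0.006 ]
```

{"fn": "move_arm", "kwargs": {
  "rows": [
    [[0.6,0,0,0,0,0,0],[0.6,0,0,0,0,0,0],[0.6,0,0,0,0,0,0],[0.6,0,0,0,0,0,0],[0.6,0,0,-10,0,0,0],[0.6,0,0,-40,0,0,0],[0.6,0,0,-75,0,0,0],[0,0,0,-80,0,0,0],[0,0,0,-80,0,0,0]]
  ]
}}

```text
clock: 8.97
tool_pos: [0.5679, -0.0183, 0.2013]
ee_rot: [0.761, 0.649, 0.002, 0.001]
contact_force: [-0.7, -0.7, -0.6]
grip_width: 0.0283
gripper_force: 0.0
```

```bash
cat > look.py <<'E'
from h import *
import sys
np.set_printoptions(precision=4,suppress=True)
s=arm.read_state();print(s["clock"],s["tool_pos"],s["contact_force"].round(1),s["q"].round(2))
for cam in("top","scene"):
    im,d=arm.snapshot(cam);cv2.imwrite(f"pics/{cam}{sys.argv[1]}.png",cv2.resize(im[(slice(170,290),slice(220,380)) if cam=="top" else (slice(150,270),slice(190,350))][...,::-1],None,fx=5,fy=5,interpolation=2))
    P=cloud(cam,d,np.ones((420,560),bool));L=P[np.linalg.norm(P[:,:2]-[.567,-.019],axis=1)<.1]
    k=L[(L[:,2]>.086)&(L[:,2]<.099)]
    if len(k)>50:
        A=np.c_[k[:,:2]-k[:,:2].mean(0),np.ones(len(k))];print(cam,"plate",len(k),np.linalg.lstsq(A,k[:,2],rcond=None)[0],cv2.minAreaRect(k[:,:2].astype(np.float32)*1000))
    for t,ax in(("cam_left_tip",(.5821,.0745)),("cam_right_tip",(.5513,-.113))):
        for r in arm.mark_of(cam,t)[:1]:
            p=w(cam,r["xyz"]);v=p[:2]-ax;print(t,r["confidence"],p,"ang",round((170.7-np.degrees(np.arctan2(v[1],v[0]))%360)*(1 if "left" in t else -1),1))
E
python3 look.py 4
```

```text
8.9667 [ 0.5679 -0.0183  0.2013] [-0.7 -0.7 -0.6] [-0.61  0.42  0.69  1.9  -0.33  0.93  0.08]
top plate 121 [-0.0063 -0.0146  0.0931] ((577.76025390625, 52.722694396972656), (9.625473022460938, 109.36681365966797), 80.67827606201172)
cam_left_tip 0.51 [0.5219 0.0921 0.131 ] ang 7.0
cam_right_tip 0.56 [ 0.4953 -0.1151  0.128 ] ang 11.5
scene plate 1162 [-0.0064  0.0021  0.0924] ((567.8716430664062, -21.840774536132812), (193.15350341796875, 112.44682312011719), 79.70955657958984)
cam_left_tip 0.49 [0.5245 0.0926 0.1356] ang 8.2
cam_right_tip 0.66 [ 0.4907 -0.114   0.1349] ang 10.2
```

View pics/scene4.png

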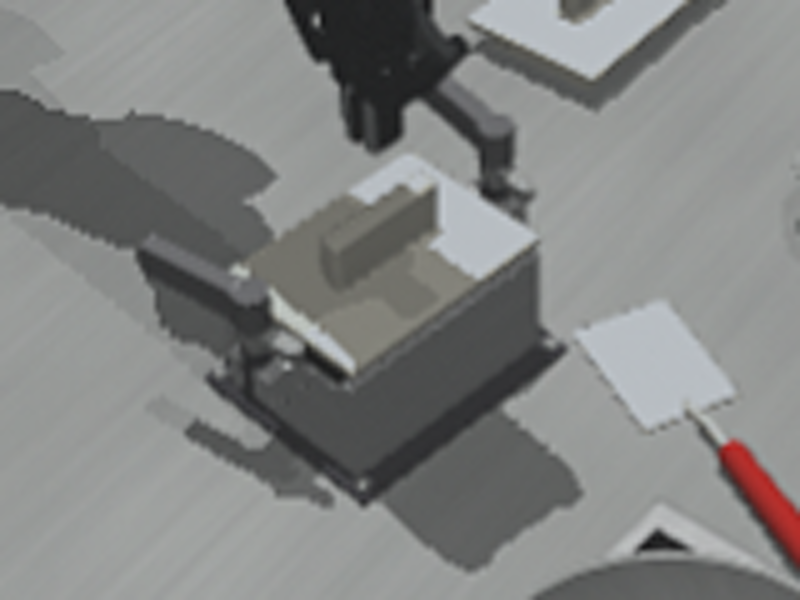

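```bash
cat > arc.py <<'E'
from h import *
import sys
sg=1 if sys.argv[1]=="L" else -1
s=arm.read_state();R=Ro.from_quat(s["ee_rot"]);X=np.array([.987,-.161,0]);Y=np.array([.161,.987,0])
def tgt(t,r=50,c=0,z=.132):
    a=np.radians(t);d=7+11*np.cos(a)+15*np.sin(a)+c
    x=-r*np.cos(a)-d*np.sin(a);y=95+r*np.sin(a)-d*np.cos(a)
    return np.array([.566,-.0185,z])+(X*x+Y*sg*y)/1000
def sh(p): return np.round(R.inv().apply(p-s["tool_pos"])*1000).astype(int).tolist()
print(s["clock"],"pre-high",sh(tgt(8,c=8,z=.20)),"pre",sh(tgt(8,c=8)))
for t in range(8,98,8): print(t,sh(tgt(t)))
print(90,sh(tgt(90)))
E
python3 arc.py L
```

```text
9.2667 pre-high [74, -52, -3] pre [74, -52, 65]
8 [82, -51, 65]
16 [88, -53, 65]
24 [94, -54, 65]
32 [101, -54, 65]
40 [108, -53, 65]
48 [115, -51, 65]
56 [122, -48, 65]
64 [129, -43, 65]
72 [135, -38, 65]
80 [140, -31, 65]
88 [144, -23, 65]
96 [147, -14, 65]
90 [145, -21, 65]
```

{"fn": "move_arm", "kwargs": {
  "rows": [
    [[0,35,-25,0,0,0,0],[0,60,-42,0,0,0,0],[0,74,-52,0,0,0,0],[0,74,-52,0,0,0,0],[0,74,-52,30,0,0,0],[0,74,-52,55,0,0,0],[0,74,-52,65,0,0,0],[0,74,-52,65,0,0,0]]
  ]
}}

```text
clock: 9.93
tool_pos: [0.5247, 0.0623, 0.1309]
ee_rot: [0.761, 0.648, -0.003, -0.001]
contact_force: [-0.7, 0.6, 0.5]
grip_width: -0.0
gripper_force: 0.0
```

```bash
python3 arc.py L; python3 -c "
from h import *
s=arm.read_state();print(s['tool_pos'],s['contact_force'])"
```

```text
9.9333 pre-high [1, 0, -69] pre [1, 0, -1]
8 [9, 1, -1]
16 [15, 0, -1]
24 [21, -1, -1]
32 [28, -1, -1]
40 [35, -1, -1]
48 [42, 1, -1]
56 [49, 5, -1]
64 [56, 9, -1]
72 [62, 15, -1]
80 [67, 22, -1]
88 [71, 30, -1]
96 [74, 38, -2]
90 [72, 32, -1]
[0.52469439 0.06227037 0.13086894] [-0.71027648  0.59828368  0.46592357]
```

{"fn": "move_arm", "kwargs": {
  "rows": [
    [[0,9,1,0,0,0,0],[0,15,0,0,0,0,0],[0,21,-1,0,0,0,0],[0,28,-1,0,0,0,0],[0,35,-1,0,0,0,0],[0,42,1,0,0,0,0],[0,49,5,0,0,0,0],[0,56,9,0,0,0,0],[0,62,15,0,0,0,0],[0,67,22,0,0,0,0],[0,71,30,0,0,0,0],[0,71,30,0,0,0,0]]
  ]
}}

```text
clock: 10.93
tool_pos: [0.5671, 0.1301, 0.1326]
ee_rot: [0.761, 0.649, -0.001, -0.001]
contact_force: [-1.6, -0.7, 0.6]
grip_width: 0.0003
gripper_force: 0.9
```

```bash
python3 look.py 5; python3 arc.py L|tail -2
```

```text
10.9333 [0.5671 0.1301 0.1326] [-1.6 -0.7  0.6] [-0.79  0.53  0.61  1.91 -0.41  0.82 -0.12]
top plate 1942 [-0.003  -0.0194  0.0916] ((567.1567993164062, -13.787910461425781), (178.77952575683594, 109.92284393310547), 80.78823852539062)
cam_right_tip 0.77 [ 0.4914 -0.1146  0.1335] ang 10.8
scene plate 1151 [-0.008  -0.0098  0.0912] ((566.8573608398438, -19.13580322265625), (199.00537109375, 115.13431549072266), 79.98483276367188)
cam_left_tip 0.81 [0.5898 0.133  0.133 ] ang 88.2
cam_right_tip 0.64 [ 0.4895 -0.1148  0.1367] ang 11.0
96 [0, 7, 1]
90 [-1, 1, 1]
```

View pics/scene5.png

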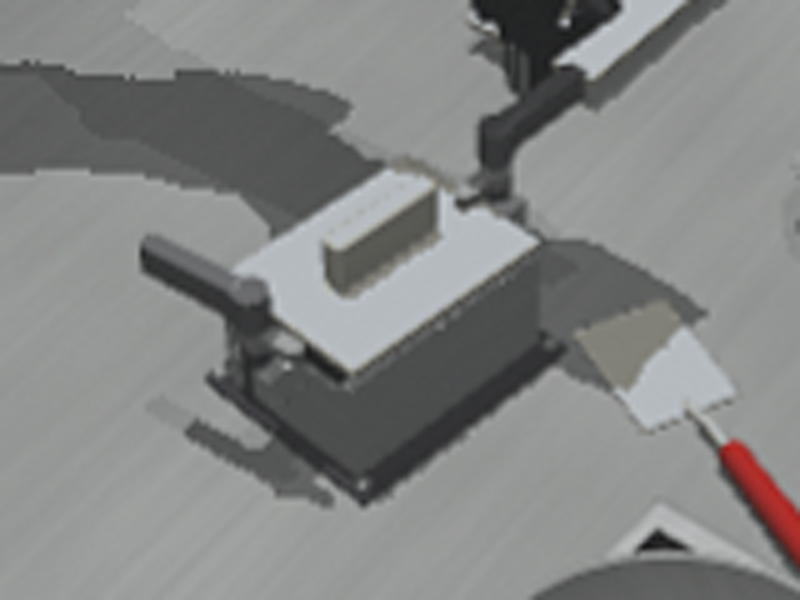

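The left lever now points outward at about 88°. I'll nudge it onto its stop, then back off and lift.

{"fn": "move_arm", "kwargs": {
  "rows": [
    [[0,0,3,0,0,0,0],[0,0,6,0,0,0,0],[0,0,6,0,0,0,0]]
  ]
}}

```text
clock: 11.48
tool_pos: [0.5702, 0.1295, 0.1331]
ee_rot: [0.761, 0.649, -0.002, -0.003]
contact_force: [-12.7, 3.4, 9.0]
grip_width: -0.0001
gripper_force: 6.9
```

{"fn": "move_arm", "kwargs": {
  "rows": [
    [[0,0,-15,0,0,0,0],[0,0,-25,0,0,0,0],[0,0,-25,-25,0,0,0],[0,0,-25,-60,0,0,0],[0,0,-25,-70,0,0,0],[0,0,-25,-70,0,0,0]]
  ]
}}

```text
clock: 11.98
tool_pos: [0.5511, 0.1319, 0.2068]
ee_rot: [0.761, 0.649, 0.004, 0.001]
contact_force: [0.9, 0.8, -0.6]
grip_width: -0.0003
gripper_force: 0.0
```

```bash
python3 arc.py R|head -1; python3 look.py 6
```

```text
11.9833 pre-high [-220, -15, 6] pre [-221, -15, 74]
11.9833 [0.5511 0.1319 0.2068] [ 0.9  0.8 -0.6] [-0.88  0.41  0.69  1.9  -0.32  0.93 -0.2 ]
top plate 1928 [-0.0025 -0.0205  0.0914] ((567.1397705078125, -14.320976257324219), (179.7926025390625, 110.25183868408203), 80.79712677001953)
cam_left_tip 0.43 [0.5888 0.1366 0.1317] ang 86.9
cam_right_tip 0.5 [ 0.4932 -0.1122  0.1293] ang 8.5
scene plate 1133 [-0.0077 -0.0154  0.0909] ((567.3015747070312, -19.741455078125), (196.85540771484375, 112.83496856689453), 80.514404296875)
cam_left_tip 0.5 [0.5902 0.1353 0.1335] ang 88.3
cam_right_tip 0.55 [ 0.4942 -0.1149  0.1337] ang 11.2
```

{"fn": "move_arm", "kwargs": {
  "rows": [
    [[0,-30,-5,0,0,0,0],[0,-70,-8,0,0,0,0],[0,-110,-10,0,0,0,0],[0,-150,-12,0,0,0,0],[0,-190,-15,0,0,0,0],[0,-210,-15,0,0,0,0],[0,-220,-15,0,0,0,0],[0,-220,-15,10,0,0,0],[0,-220,-15,35,0,0,0],[0,-220,-15,62,0,0,0],[0,-220,-15,72,0,0,0],[0,-220,-15,72,0,0,0]]
  ]
}}

```text
clock: 13.28
tool_pos: [0.4973, -0.0812, 0.1283]
ee_rot: [0.76, 0.65, -0.002, -0.002]
contact_force: [-0.7, 0.9, 1.0]
grip_width: 0.0002
gripper_force: 0.0
```

```bash
python3 arc.py R; python3 -c "
from h import *
s=arm.read_state();print(s['tool_pos'],s['contact_force'],s['q'].round(2))"
```

```text
13.2833 pre-high [-1, 4, -72] pre [-1, 4, -4]
8 [-9, 5, -4]
16 [-15, 4, -4]
24 [-21, 3, -4]
32 [-28, 2, -4]
40 [-35, 3, -4]
48 [-42, 5, -4]
56 [-49, 8, -4]
64 [-56, 13, -4]
72 [-62, 18, -4]
80 [-67, 25, -4]
88 [-71, 33, -4]
96 [-74, 42, -4]
90 [-72, 35, -4]
[ 0.49726896 -0.08124437  0.1283212 ] [-0.72753082  0.93050219  0.99515379] [-0.5   0.43  0.67  2.1  -0.4   0.74  0.27]
```

{"fn": "move_arm", "kwargs": {
  "rows": [
    [[0,-9,5,-3,0,0,0],[0,-15,4,-3,0,0,0],[0,-21,3,-3,0,0,0],[0,-28,2,-3,0,0,0],[0,-35,3,-3,0,0,0],[0,-42,5,-3,0,0,0],[0,-49,8,-3,0,0,0],[0,-56,13,-3,0,0,0],[0,-62,18,-3,0,0,0],[0,-67,25,-3,0,0,0],[0,-71,33,-3,0,0,0],[0,-71,33,-3,0,0,0]]
  ]
}}

```text
clock: 14.28
tool_pos: [0.5196, -0.1602, 0.1339]
ee_rot: [0.762, 0.648, -0.001, -0.001]
contact_force: [-0.6, 0.8, 0.2]
grip_width: -0.0001
gripper_force: 0.5
```

{"fn": "move_arm", "kwargs": {
  "rows": [
    [[0,0,3,0,0,0,0],[0,0,5,0,0,0,0],[0,0,5,0,0,0,0]]
  ]
}}

```text
clock: 14.53
tool_pos: [0.5223, -0.1608, 0.1338]
ee_rot: [0.762, 0.648, -0.002, -0.002]
contact_force: [-7.7, -0.5, 2.9]
grip_width: -0.0002
gripper_force: 4.0
```

```bash
python3 look.py 7; python3 arc.py R|tail -2
```

```text
14.5333 [ 0.5223 -0.1608  0.1338] [-7.7 -0.5  2.9] [-0.33  0.49  0.66  2.   -0.41  0.79  0.42]
top plate 1846 [ 0.0016 -0.0025  0.0899] ((567.0252685546875, -13.933380126953125), (179.40821838378906, 109.54741668701172), 80.79168701171875)
cam_left_tip 0.54 [0.5869 0.136  0.1341] ang 85.2
cam_right_tip 0.43 [ 0.5428 -0.1751  0.1296] ang 91.5
scene plate 1098 [-0.0037  0.0015  0.0896] ((567.9570922851562, -18.79004669189453), (197.53713989257812, 111.51457214355469), 81.36414337158203)
cam_left_tip 0.7 [0.5905 0.1338 0.1312] ang 88.8
cam_right_tip 0.58 [ 0.5409 -0.1744  0.1322] ang 89.7
96 [1, 5, 2]
90 [3, -2, 2]
```

{"fn": "move_arm", "kwargs": {
  "rows": [
    [[0,0,2,0,0,0,0],[0,0,2,0,0,0,0],[0,0,-13,0,0,0,0],[0,0,-25,0,0,0,0],[0,0,-25,-25,0,0,0],[0,0,-25,-60,0,0,0],[0,0,-25,-95,0,0,0],[0,0,-25,-100,0,0,0],[0,0,-25,-100,0,0,0],[0,0,-25,-100,0,0,0]]
  ]
}}

```text
clock: 15.67
tool_pos: [0.5005, -0.1557, 0.2342]
ee_rot: [0.761, 0.649, 0.0, 0.0]
contact_force: [0.0, -0.2, -0.4]
grip_width: -0.0001
gripper_force: 0.0
```

```bash
python3 look.py 8
```

```text
15.6667 [ 0.5005 -0.1557  0.2342] [ 0.  -0.2 -0.4] [-0.45  0.3   0.78  1.97 -0.26  0.97  0.29]
top plate 1820 [-0.0004  0.0008  0.0898] ((566.9485473632812, -14.089607238769531), (179.66390991210938, 109.70681762695312), 80.80064392089844)
cam_left_tip 0.47 [0.5896 0.1374 0.1345] ang 87.5
cam_right_tip 0.75 [ 0.5414 -0.1715  0.1312] ang 89.7
scene plate 1111 [-0.0036  0.0024  0.0896] ((567.4204711914062, -19.357681274414062), (198.94004821777344, 112.2242431640625), 81.05125427246094)
cam_left_tip 0.68 [0.5919 0.1333 0.1299] ang 90.1
cam_right_tip 0.54 [ 0.5398 -0.1737  0.135 ] ang 88.5
```

View pics/top8.png

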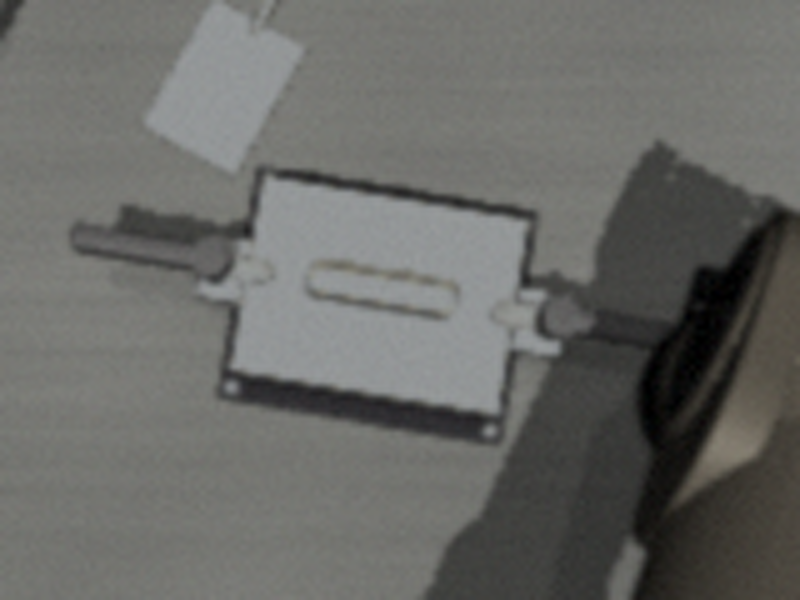

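The top view shows both levers pointing straight outward, at about (140,245) and (620,325). Both feet are over the lid ends, and the plate is level at about 89.7 mm. The arm is clear, so I'm handing in.

```bash
python3 -c "
from cell import arm
print(arm.job_done())"
```

```text
the job is handed in; nothing more can be done
None
```

I put the fitting lid in the tub, turned both cam levers home (about 88–90° each) and handed the job in at about 16 s; the last look showed the lid level and drawn down, with the arm clear, but no verdict was returned.

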